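# Sort the finds off the light box

## Robot

A 7-joint arm with a two-finger parallel gripper is mounted at the origin on the work surface. World frame = base frame: x ahead of the robot, y to its left, z up, the work surface at z = 0. Lengths are in m, angles in rad, forces in N, time in s.
With the tool pointing down it reaches from about 0.425 to 0.925 m from the base axis. Payload 6.8 kg.
Tool frame: the origin (TCP) lies at the very end of the fingers, on their centre line; the grasp point (between the pads) lies 19 mm behind it; z points along the fingers, y is the line along which they close (so a half turn about z gives the same grasp; the last joint's range is limited). The gripper opens to 85 mm and grips with 20 to 120 N. Pads are 22 mm wide; open, the fingers measure 114 mm over their backs; the gripper's body (76 mm by 85 mm) begins 54 mm behind the grasp point. The pads swing forward as they close: fully open they stand 13 mm farther back than shut.
Start: joints at [1.088, 0.477, 0.022, 1.555, -0.011, 1.109, -0.083], TCP at [0.247, -0.628, 0.231] pointing down, gripper open.
Joint ranges: [-2.96, 2.96], [-0.34, 2.1], [-1.41, 1.46], [0.24, 2.44], [-1.37, 4.51], [0.17, 1.92], [-2.96, 2.96]. Speed limits (rad/s): [2.39, 2.39, 3.14, 3.14, 3.14, 3.14, 3.14].

## Interface

Orientations are given as a unit quaternion [w, x, y, z].
In Python, from station import bot gives the robot as it stands. The module is installed in compiled form; this text tells all that it offers.
- The arm moves only by the shell command python3 -m jog 'ROWS' [OPENING] [FORCE]. ROWS is JSON, a list of rows, each a list of 4 numbers: the shift along the tool's x, y, z in cm, then the turn about the tool's z in rad. In form: [[x, y, z, spin], ...]. A call has 1 to 20 rows; each row is the pose to reach, as a shift and turn from the pose commanded when the call began, along the tool's axes at that moment; what a row does not reach only later rows make up. A row lasts 1/12 s, in which the tool goes at most 41.7 mm and 7.16 degrees, less where a joint would pass 70% of its speed; a pose out of reach is approached as far as the arm can. A call with a gripper value outside its range is refused whole. OPENING is the closure, from -1 (fully open) to 1 (shut), set as the call begins (- or left out, the last holds). The fingers move at their own pace and stop on an object; FORCE is the grip in N (left out, the last holds). Time passes only in rows, so rows that repeat a pose let the fingers close. It gives the time, the measured TCP pose, the force, the opening and the grip force at its end, in the units of the state.
- bot.get_obs(): the state, without advancing time (a new reading comes with each control period).
- bot.read_camera(name): name is "side" or "top"; returns a dict with "pixels" (400x640x3 uint8, red, green, blue), "depth" (400x640 float32, m along the optical axis (not along the pixel's ray), 0 where there is no reading), "fovy" (degrees; the focal length in pixels is half the picture's height over the tangent of half this angle, whatever the lens; pixels are square), "cx", "cy" (the principal point, pixels), "distortion" ([k1, k2, p1, p2, k3] as OpenCV has them; the pictures are not rectified), "pose" (4x4, takes a point from camera to world coordinates). Camera axes: x right, y down, z forward; pixel columns grow to the right and rows downward; lengths in m; the calibration is good to about 2 mm. A picture is of the moment at which its call begins.
- bot.hand_in(): hands the job in; it is judged then, once.
The state is a dict: "t": time; "q": joint angles; "joint_vel": joint speeds; "joint_torque": joint torques, N m; "eef_pos": TCP position; "tool_rot": TCP orientation; "contact_force": force on the tool from outside, world axes, zero at the start; "torque": the same for the moment, N m; "gripper_width": opening from 0.0 (shut) to 1.0 (fully open); "grasp_force": force on a finger pad.
Only numpy, scipy, OpenCV 4.12 (cv2) and the standard library are available. Lean on these libraries where they do the work, as an engineer would, in place of code of your own. Each camera call takes 0.05 s, during which the arm holds its last target. There are 200 camera calls.

## Task

Clear the four finds off the light box and sort them into the grey finds trays on the bench: both arched porcelain sherds side by side in the long tray, the pointed flint flake in the square tray, and the small round bead lump in the round dish. Set each one down flat on the bottom, the same way up as it lies now; do not drop any of them from a height, and leave the ruler and the loupe where they are.

Things in the scene. Friction and masses are not known exactly. Their poses are not given: they have to be found in the camera images.
- sherd_large: Arched pale porcelain sherd, crown up, like a short roof tile: 63 mm along its x (the curved way), 38 mm wide along its y, 6 mm thick, crown 17 mm high at the middle. Faces across y are flat and parallel over the middle: grip there, closing along y. Broken ends along x are narrower. About 45 g. Origin: middle of the plane it rests on, below the crown; z up. Starts on the light box.
- sherd_small: The smaller. Arched pale porcelain sherd, crown up, like a short roof tile: 46 mm along its x (the curved way), 32 mm wide along its y, 6 mm thick, crown 14 mm high at the middle. Faces across y are flat and parallel over the middle: grip there, closing along y. Broken ends along x are narrower. About 25 g. Origin: middle of the plane it rests on, below the crown; z up. Starts on the light box.
- flint_flake: Brown flint flake, leaf-shaped with a point at both ends and a ridge on top: 58 mm long along its x, 28 mm wide along its y, 17 mm high at the ridge. Its sides across y are flat, parallel and 12 mm high over the middle 30 mm of the length: grip them there (closing along y). 35 g or so. Origin: centre of its underside; z up. Starts on the light box.
- bead_lump: Small turquoise faience bead lump, round, 25 mm across, 20 mm high, flat underneath and on top, steepest from 5 to 14 mm up. 15 g or so. Origin: centre of its underside; z up. Starts on the light box.
- long_tray: Long rectangular open tray of grey plastic, fixed to the bench: outside 115 mm along its x, 180 mm along its y, 20 mm high; walls and floor 4 mm thick (inside 107 x 172 mm, floor 4 mm above the origin). Place of both sherds. Origin: centre of its underside; z up.
- square_tray: Square open tray of grey plastic, fixed: outside 115 x 115 mm along its x and y, 20 mm high; walls and floor 4 mm thick (floor 4 mm above the origin). Place of the flint. Origin: centre of its underside; z up.
- round_dish: Round open dish of grey plastic with upright sides, fixed: 110 mm across outside, 20 mm high; wall and floor 4 mm thick (inside 102 mm across, floor 4 mm above the origin). Place of the bead lump. Origin: centre of its underside; z up.
- light_box: Flat light box, switched off, fixed: dark steel frame with a light grey panel, 270 mm along its x, 330 mm along its y, top 22 mm above its origin; a chrome rocker switch on its front (-x) edge, not needed. The four finds lie on it. Origin: centre of its underside; z up.
- ruler: Bystander: loose steel ruler lying on the light box along its far (+x) edge, 300 mm along its y, 25 mm along its x, 2 mm thick. Origin: centre of its underside; z up.
- loupe: Bystander: loose black stand loupe on the bench, round, 52 mm across, 30 mm high. Origin: centre of its underside; z up.

How it is judged:
By the outcome, as a careful person would: the job done as asked, in the order asked, and still so for the second after the job is handed in, with the robot touching nothing.
It also fails if it takes over 96 s, if anything falls off the work surface, if the arm or the gripper's body presses on something with over 40 N, if the wrist force passes 120 N, or if a joint passes its speed limit or range.

## Working session

There is one attempt and no reset: what is moved stays moved. The work goes in short steps, Python scripts to look and compute and a shell command to move; the robot and the scene stay as the last step left them, time stands still between calls to the robot, and variables do not carry over. Pictures are saved under pics/ and viewed, at most 14 in all, crops included, and the job is handed in when it is done.

```bash
mkdir -p pics; cat > h.py <<'E'
import numpy as np, cv2
from station import bot
def cam(n):
    c=bot.read_camera(n); f=200/np.tan(np.radians(c['fovy'])/2)
    c['K']=np.array([[f,0,c['cx']],[0,f,c['cy']],[0,0,1]]); c['D']=np.array(c['distortion'],float); c['pose']=np.array(c['pose']); return c
def ray(c,px,z):
    p=cv2.undistortPoints(np.array(px,float).reshape(-1,1,2),c['K'],c['D']).reshape(-1,2)
    d=np.c_[p,np.ones(len(p))]@c['pose'][:3,:3].T; o=c['pose'][:3,3]
    return o+d*((z-o[2])/d[:,2])[:,None]
def save(c,n): cv2.imwrite(f'pics/{n}.png',c['pixels'][:,:,::-1])
E
python3 - <<'E'
from h import *
for n in('top','side'):
    c=cam(n); save(c,n+'0'); np.savez(n+'0.npz',**c); print(n,c['pose'].round(3).tolist(),c['fovy'],c['D'])
o=bot.get_obs();print({k:np.round(v,3) for k,v in o.items()})
E
```

```text
top [[0.022, -0.994, 0.104, 0.5], [-1.0, -0.02, 0.02, -0.027], [-0.017, -0.105, -0.994, 1.027], [0.0, 0.0, 0.0, 1.0]] 46.361792659516055 [-0.05329123  0.          0.          0.          0.        ]
side [[-0.993, -0.071, 0.089, 0.495], [-0.114, 0.567, -0.816, 0.863], [0.008, -0.821, -0.572, 0.666], [0.0, 0.0, 0.0, 1.0]] 46.73096707819072 [0.01134724 0.         0.         0.         0.        ]
{'t': np.float64(0.1), 'q': array([ 1.088,  0.478,  0.022,  1.556, -0.011,  1.109, -0.083]), 'joint_vel': array([-0.   ,  0.001,  0.   , -0.004,  0.   ,  0.   , -0.001]), 'joint_torque': array([ 3.0000e-03, -5.9776e+01,  1.6130e+00, -2.8196e+01,  1.3000e-02,
        5.0000e-03, -0.0000e+00]), 'eef_pos': array([ 0.247, -0.628,  0.23 ]), 'tool_rot': array([-0.001,  0.982,  0.186, -0.   ]), 'contact_force': array([ 0.936,  0.465, -0.228]), 'torque': array([0.002, 0.028, 0.023]), 'grasp_force': np.float64(0.0), 'gripper_width': np.float64(0.999)}
```

View pics/top0.png

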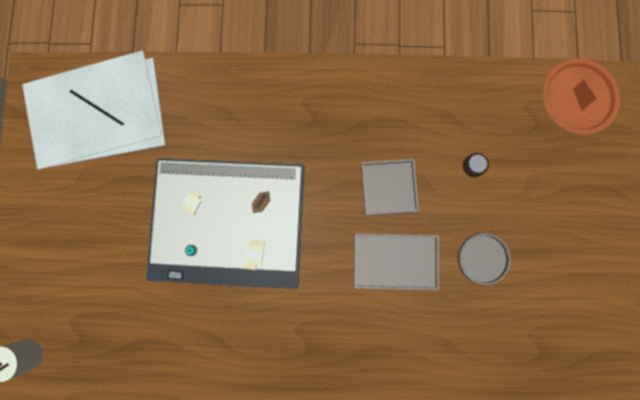

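View pics/side0.png

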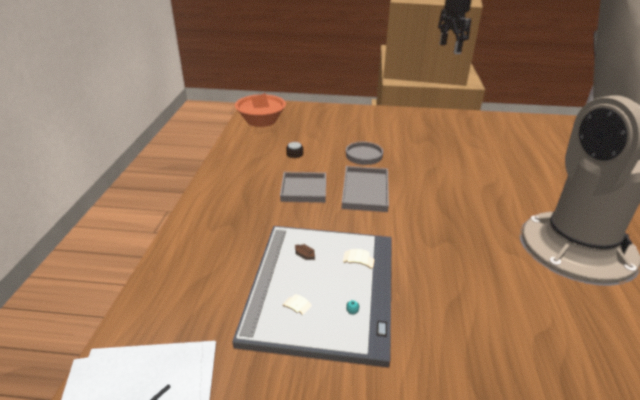

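The top view shows the small sherd at (192,203), flint (261,202), bead (190,250) and large sherd (256,254). It also shows the square tray at (390,187), long tray (397,262), dish (484,259) and loupe (476,164). The side view agrees with this, and the ruler lies along the far edge of the box.

```bash
cat > m.py <<'E'
from h import *
def pts(c):
    v,u=np.mgrid[0:400,0:640]; p=cv2.undistortPoints(np.c_[u.ravel(),v.ravel()].astype(float).reshape(-1,1,2),c['K'],c['D']).reshape(-1,2)
    P=np.c_[p,np.ones(len(p))]*c['depth'].reshape(-1,1)
    return (P@c['pose'][:3,:3].T+c['pose'][:3,3]).reshape(400,640,3)
def blobs(c,mask,amin=25):
    n,l,s,ce=cv2.connectedComponentsWithStats(mask.astype(np.uint8)); return [(l==i,s[i],ce[i]) for i in range(1,n) if s[i,4]>=amin]
def rect(P):
    (x,y),(w,h),a=cv2.minAreaRect((P[:,:2]*1000).astype(np.float32))
    if w<h: w,h,a=h,w,a+90
    a=(a+90)%180-90
    return f'c=({x:.1f},{y:.1f}) LxW={w:.1f}x{h:.1f} long axis {a:.1f}deg'
E
python3 - <<'E'
from m import *
for n in('top','side'):
    c=dict(np.load(n+'0.npz')); hsv=cv2.cvtColor(c['pixels'],cv2.COLOR_RGB2HSV); W=pts(c)
    H,S,V=[hsv[...,i].astype(int) for i in range(3)]
    reg=(W[...,0]>.36)&(W[...,0]<.62)&(W[...,1]>.04)&(W[...,1]<.37)&(W[...,2]>0)
    print(n,'panel z',np.median(W[reg][:,2]))
    m=reg&(S>25)&(W[...,2]>.012)&~((V<90)&(H>90))
    for b,s,ce in blobs(c,m):
        rgb=c['pixels'][b].mean(0).astype(int); zz=np.percentile(W[b][:,2],[5,50,98]).round(4)
        ys,xs=np.nonzero(b); cz=[.022+h for h in(0.006,)]
        print(ce.round(1),s.tolist(),rgb,zz,'depth:',rect(W[b]),'| ray z.03:',rect(ray(c,np.c_[xs,ys],.030)))
    if n=='top':
        g=(S<50)&(V>80)&(V<190)&(W[...,1]<-.02)&(W[...,1]>-.5)&(W[...,0]>.3)
        for b,s,ce in blobs(c,g,400): print('tray',ce.round(1),s.tolist(),rect(W[b]),np.median(W[b][:,2]))
    x,y,w,h=(145,150,165,145) if n=='top' else (230,220,170,140)
    cr=cv2.resize(c['pixels'][y:y+h,x:x+w,::-1],None,fx=4,fy=4,interpolation=cv2.INTER_CUBIC); cv2.imwrite(f'pics/{n}crop.png',cr)
E
```

```text
top panel z 0.02229289187924377
[152.1 204.8] [151, 191, 3, 29, 33] [97 80 69] [0.0179 0.0222 0.0272] depth: c=(587.3,366.6) LxW=62.1x3.4 long axis 0.0deg | ray z.03: c=(586.6,363.3) LxW=61.2x2.6 long axis -1.4deg
[194.4 196.4] [187, 191, 14, 13, 105] [220 222 191] [0.0259 0.0336 0.0377] depth: c=(607.6,270.6) LxW=36.7x17.4 long axis 61.2deg | ray z.03: c=(607.3,270.2) LxW=32.8x17.8 long axis 60.8deg
[260.1 201.7] [252, 192, 18, 21, 266] [122 102  85] [0.0313 0.0348 0.0404] depth: c=(597.9,126.2) LxW=43.0x37.4 long axis 3.6deg | ray z.03: c=(598.6,127.8) LxW=53.7x28.6 long axis -33.8deg
[189.  208.3] [182, 202, 15, 13, 106] [221 223 192] [0.0277 0.0333 0.0381] depth: c=(581.7,283.7) LxW=36.0x17.2 long axis 62.7deg | ray z.03: c=(581.1,282.9) LxW=34.1x16.7 long axis 62.7deg
[255.8 245.4] [246, 240, 19, 12, 174] [223 224 192] [0.0275 0.0349 0.0405] depth: c=(505.4,134.5) LxW=37.3x22.4 long axis 84.3deg | ray z.03: c=(505.3,134.9) LxW=38.3x22.7 long axis 84.3deg
[190.4 250.1] [185, 245, 12, 11, 111] [ 72 146 139] [0.0348 0.0408 0.0456] depth: c=(491.3,273.6) LxW=27.8x21.3 long axis -88.
[... 1269 characters left out ...]
35 0.0395] depth: c=(597.5,128.6) LxW=53.0x30.4 long axis -33.3deg | ray z.03: c=(597.8,130.2) LxW=47.9x40.4 long axis -82.9deg
[358.5 261. ] [343, 251, 32, 18, 161] [226 216 195] [0.0219 0.0313 0.0379] depth: c=(483.7,139.6) LxW=63.5x39.1 long axis -1.4deg | ray z.03: c=(483.6,141.5) LxW=64.2x36.4 long axis -12.2deg
[291.4 307. ] [283, 298, 20, 17, 66] [225 217 195] [0.0266 0.0313 0.0348] depth: c=(598.4,286.4) LxW=42.6x16.6 long axis -41.6deg | ray z.03: c=(599.0,287.7) LxW=45.9x18.7 long axis -45.2deg
[352.3 306.5] [346, 300, 14, 15, 157] [ 97 158 153] [0.0266 0.0376 0.0428] depth: c=(490.3,267.3) LxW=42.6x23.8 long axis 89.4deg | ray z.03: c=(490.1,272.3) LxW=34.2x23.8 long axis -86.6deg
```

View pics/topcrop.png

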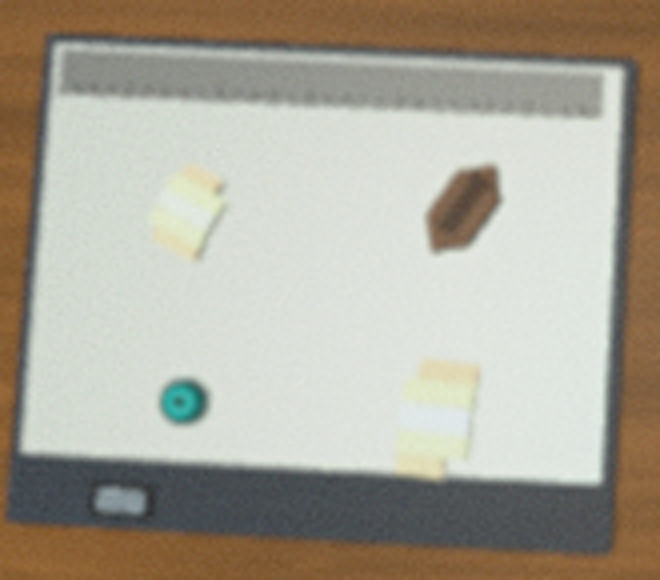

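View pics/sidecrop.png

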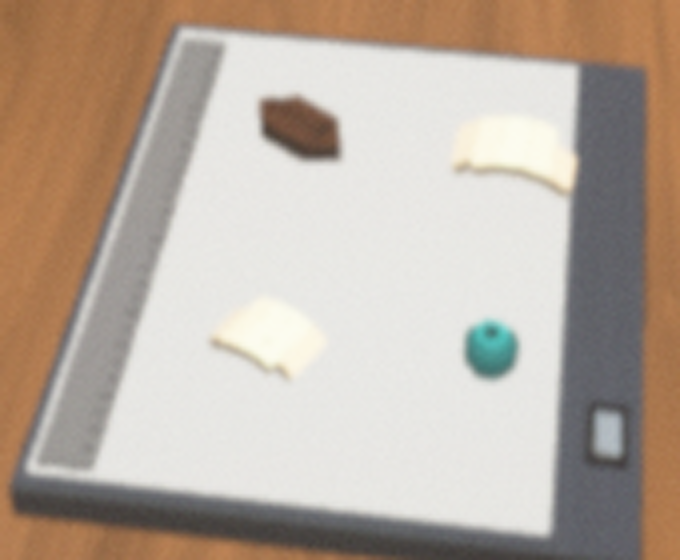

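The crops show the large sherd with its curved way nearly along world x, and the small one turned about -27°. The flint's long axis is about -33°, and the bead sits at the lower left. Next I'll measure the trays and work out the first move.

```bash
cat > r.py <<'E'
import sys,json
from h import *
# usage: r.py 'x,y,z,heading(mm,deg of tool x) ; ...'  -> rows relative to the present pose
from scipy.spatial.transform import Rotation as R
o=bot.get_obs(); q=o['tool_rot']; M=R.from_quat([q[1],q[2],q[3],q[0]]).as_matrix(); p=o['eef_pos']
h0=np.degrees(np.arctan2(M[1,0],M[0,0])); print('t %.2f'%o['t'],'p',(p*1000).round(1),'head %.1f'%h0,'q7 %.2f'%o['q'][6],'w %.3f gf %.1f'%(o['gripper_width'],o['grasp_force']),'F',np.round(o['contact_force'],1))
for t in sys.argv[1].split(';') if len(sys.argv)>1 else []:
    x,y,z,h=map(float,t.split(',')); d=M.T@(np.array([x,y,z])/1000-p)*100
    s=(h0-h+90)%180-90
    print(t,'->',d.round(2).tolist(),'spin %.3f'%np.radians(s))
E
python3 - <<'E'
from m import *
c=dict(np.load('top0.npz')); hsv=cv2.cvtColor(c['pixels'],cv2.COLOR_RGB2HSV); S=hsv[...,1].astype(int);V=hsv[...,2].astype(int)
g=np.zeros((400,640),bool); g[150:300,345:520]=((S<70))[150:300,345:520]
for b,s,ce in blobs(c,g,150):
    ys,xs=np.nonzero(b); print(ce.round(1),s.tolist(),rect(ray(c,np.c_[xs,ys],.02)))
E
python3 r.py '450,-400,230,10;520,-100,200,0;484,137,150,-4.5'
```

```text
[477.4 163.3] [468, 154, 20, 20, 316] c=(692.8,-344.0) LxW=42.6x41.8 long axis -0.8deg
[389.3 186.8] [361, 159, 58, 56, 2830] c=(637.8,-151.1) LxW=116.4x116.3 long axis -84.9deg
[484.  258.7] [458, 233, 52, 52, 2090] c=(486.8,-354.8) LxW=110.4x108.7 long axis -89.1deg
[396.  261.4] [354, 234, 85, 56, 4635] c=(477.0,-166.3) LxW=180.5x116.1 long axis -90.0deg
t 0.10 p [ 246.9 -627.7  230.4] head 21.5 q7 -0.08 w 0.999 gf 0.0 F [ 0.9  0.5 -0.2]
450,-400,230,10 -> [27.24, -13.75, 0.06] spin 0.200
520,-100,200,0 -> [44.73, -39.1, 3.1] spin 0.375
484,137,150,-4.5 -> [50.06, -62.47, 8.14] spin 0.453
```

```bash
python3 -m jog '[[5,-2.5,0,0.05],[9,-4.5,0,0.1],[13,-6.5,0,0.15],[17,-8.5,0,0.2],[21,-10.5,0,0.2],[25,-12.5,0,0.2],[27,-14,0,0.2],[30,-17,0.5,0.25],[32,-20,1,0.3],[34,-23,1.5,0.3],[36,-26,2,0.35],[38,-29,2,0.35],[40,-33,2.5,0.37],[42,-36,3,0.38],[44.5,-39,3,0.38],[46,-43,4,0.4],[47,-47,5,0.42],[48,-51,6,0.45],[48.5,-55,7,0.453],[49.5,-59,8,0.453]]' -1 30; python3 r.py '484,137,100,-4.5;484,137,60,-4.5;484,137,24.5,-4.5'
```

```text
t: 1.77
eef_pos: [0.491, 0.0994, 0.1516]
tool_rot: [0.0, 0.999, -0.039, -0.0]
contact_force: [0.6, -0.1, -0.3]
gripper_width: 1.0
grasp_force: 0.0
t 1.77 p [491.   99.4 151.6] head -4.5 q7 -2.07 w 1.000 gf 0.0 F [ 0.6 -0.1 -0.3]
484,137,100,-4.5 -> [-0.99, -3.69, 5.16] spin -0.000
484,137,60,-4.5 -> [-0.98, -3.69, 9.16] spin -0.000
484,137,24.5,-4.5 -> [-0.98, -3.69, 12.71] spin -0.000
```

```bash
python3 -m jog '[[-1,-3.7,3,0],[-1,-3.7,6,0],[-1,-3.7,9,0],[-1,-3.7,11,0],[-1,-3.7,12,0],[-1,-3.7,12.6,0],[-1,-3.7,12.6,0],[-1,-3.7,12.6,0]]'; python3 r.py; python3 - <<'E'
from h import *
c=cam('side'); cv2.imwrite('pics/s1.png',cv2.resize(c['pixels'][140:320,250:450,::-1],None,fx=3,fy=3))
E
```

```text
t: 2.43
eef_pos: [0.486, 0.1356, 0.027]
tool_rot: [-0.0, 0.999, -0.039, 0.001]
contact_force: [0.6, -0.5, 0.6]
gripper_width: 0.998
grasp_force: 0.0
t 2.43 p [486.  135.6  27. ] head -4.5 q7 -2.22 w 0.998 gf 0.0 F [ 0.6 -0.5  0.6]
```

View pics/s1.png

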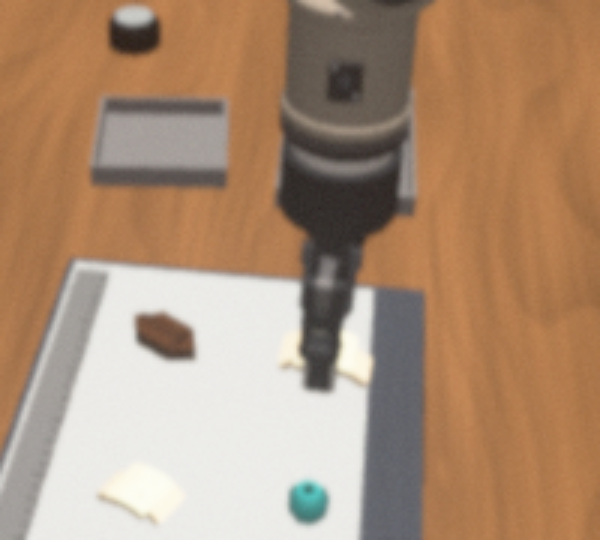

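The fingers straddle the large sherd near its middle. I'll close on it now.

```bash
python3 -m jog '[[-0.15,0,0.2,0],[-0.15,0,0.2,0],[-0.15,0,0.2,0],[-0.15,0,0.2,0],[-0.15,0,0.2,0],[-0.15,0,0.2,0],[-0.15,0,0.2,0],[-0.15,0,0.2,0],[-0.15,0,0.2,0],[-0.15,0,0.2,0],[-0.15,0,0.2,0],[-0.15,0,0.2,0]]' 1 30; python3 r.py
```

```text
t: 3.48
eef_pos: [0.4841, 0.1358, 0.0248]
tool_rot: [-0.0, 0.999, -0.039, 0.0]
contact_force: [-0.9, -0.3, 6.4]
gripper_width: 0.435
grasp_force: 32.1
t 3.48 p [484.1 135.8  24.8] head -4.5 q7 -2.23 w 0.435 gf 32.1 F [-0.9 -0.3  6.4]
```

```bash
python3 -m jog '[[0,0,-1,0],[0,0,-3,0],[0,0,-6,0],[0,0,-8,0],[0,0,-8,0]]'; python3 r.py '477,-124,105,0;477,-124,40,0;477,-124,8,0'
```

```text
t: 3.9
eef_pos: [0.4863, 0.1367, 0.1086]
tool_rot: [-0.001, 0.999, -0.039, 0.003]
contact_force: [0.2, 0.1, -0.5]
gripper_width: 0.431
grasp_force: 31.5
t 3.90 p [486.3 136.7 108.6] head -4.5 q7 -2.17 w 0.431 gf 31.5 F [ 0.2  0.1 -0.5]
477,-124,105,0 -> [1.11, 26.07, 0.29] spin -0.079
477,-124,40,0 -> [1.07, 26.09, 6.79] spin -0.079
477,-124,8,0 -> [1.05, 26.1, 9.99] spin -0.079
```

```bash
python3 -m jog '[[0,2,0,0],[0,5,0,0],[0.5,8.5,0,-0.02],[0.5,12,0,-0.05],[1,15,0,-0.08],[1,18,0,-0.08],[1.1,21,0,-0.08],[1.1,24,0,-0.08],[1.1,25.5,0,-0.08],[1.1,26,0.5,-0.08],[1.1,26,3,-0.08],[1.1,26,5,-0.08],[1.1,26,6,-0.08],[1.1,26,6.5,-0.08],[1.1,26,6.5,-0.08],[1.1,26,6.5,-0.08]]'; python3 r.py '477,-124,10,0;477,-124,7.5,0'; python3 - <<'E'
from h import *
c=cam('side'); cv2.imwrite('pics/s2.png',cv2.resize(c['pixels'][110:250,270:430,::-1],None,fx=4,fy=4))
E
```

```text
t: 5.23
eef_pos: [0.4748, -0.1237, 0.0396]
tool_rot: [-0.0, 1.0, 0.001, 0.0]
contact_force: [0.0, 0.4, -1.2]
gripper_width: 0.432
grasp_force: 31.5
t 5.23 p [ 474.8 -123.7   39.6] head 0.2 q7 -1.57 w 0.432 gf 31.5 F [ 0.   0.4 -1.2]
477,-124,10,0 -> [0.22, 0.03, 2.96] spin 0.003
477,-124,7.5,0 -> [0.22, 0.03, 3.21] spin 0.003
```

View pics/s2.png

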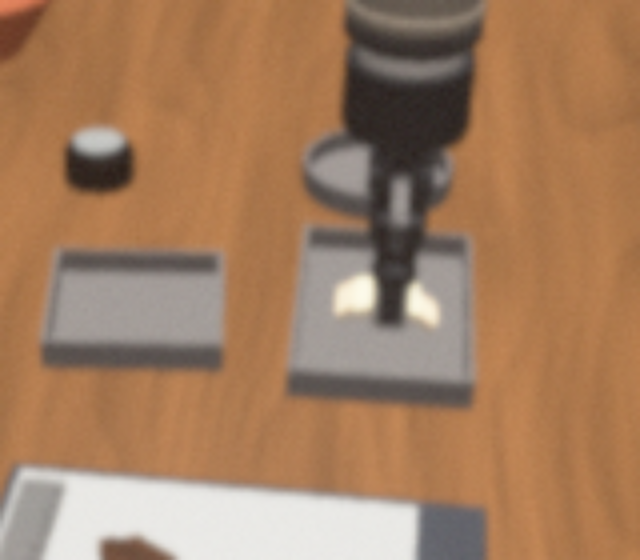

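The sherd hangs level over the tray. I'll lower it slowly.

```bash
python3 -m jog '[[0.1,0,1,0],[0.2,0,2,0],[0.2,0,2.5,0],[0.2,0,2.8,0],[0.2,0,3,0],[0.2,0,3.05,0],[0.2,0,3.1,0],[0.2,0,3.15,0],[0.2,0,3.15,0]]'; python3 r.py
```

```text
t: 6.03
eef_pos: [0.4766, -0.1244, 0.008]
tool_rot: [0.0, 1.0, 0.001, 0.0]
contact_force: [0.2, -0.4, -0.3]
gripper_width: 0.433
grasp_force: 31.5
t 6.03 p [ 476.6 -124.4    8. ] head 0.1 q7 -1.59 w 0.433 gf 31.5 F [ 0.2 -0.4 -0.3]
```

```bash
python3 -m jog '[[0,0,0.03,0],[0,0,0.06,0],[0,0,0.09,0],[0,0,0.12,0],[0,0,0.12,0],[0,0,0.12,0]]'; python3 r.py
```

```text
t: 6.53
eef_pos: [0.4765, -0.1243, 0.0068]
tool_rot: [0.0, 1.0, 0.001, 0.0]
contact_force: [-0.0, 0.1, 3.7]
gripper_width: 0.434
grasp_force: 31.8
t 6.53 p [ 476.5 -124.3    6.8] head 0.1 q7 -1.59 w 0.434 gf 31.8 F [-0.   0.1  3.7]
```

```bash
python3 -m jog '[[0,0,0,0],[0,0,0,0],[0,0,0,0],[0,0,0,0],[0,0,0,0]]' -0.12; python3 r.py;  python3 -m jog '[[0,0,-0.5,0],[0,0,-1.5,0],[0,0,-3,0],[0,0,-6,0],[0,0,-9,0],[0,0,-10,0],[0,0,-10,0]]'; python3 r.py '520,100,115,-27.5;594.7,277,115,-27.5'
```

```text
t: 6.95
eef_pos: [0.4764, -0.1243, 0.0065]
tool_rot: [-0.0, 1.0, 0.001, -0.0]
contact_force: [0.7, 0.0, -0.5]
gripper_width: 0.557
grasp_force: 0.0
t 6.95 p [ 476.4 -124.3    6.5] head 0.1 q7 -1.59 w 0.557 gf 0.0 F [ 0.7  0.  -0.5]
t: 7.53
eef_pos: [0.4787, -0.1248, 0.1102]
tool_rot: [0.001, 1.0, 0.001, 0.003]
contact_force: [-0.5, -0.4, -0.1]
gripper_width: 0.559
grasp_force: 0.0
t 7.53 p [ 478.7 -124.8  110.2] head 0.1 q7 -1.54 w 0.559 gf 0.0 F [-0.5 -0.4 -0.1]
520,100,115,-27.5 -> [4.17, -22.47, -0.49] spin 0.481
594.7,277,115,-27.5 -> [11.66, -40.16, -0.46] spin 0.481
```

```bash
python3 -m jog '[[0.5,-3,0,0.05],[1,-6,0,0.12],[1.7,-9.5,0,0.2],[2.4,-13,0,0.3],[3.2,-17,0,0.38],[4,-21,0,0.45],[5.5,-25,0,0.48],[7.3,-29,0,0.48],[9,-33,0,0.48],[10.5,-37,0,0.48],[11.7,-40,0,0.48],[11.7,-40.2,1,0.48],[11.7,-40.2,3,0.48],[11.7,-40.2,4.5,0.48],[11.7,-40.2,5,0.48],[11.7,-40.2,5,0.48],[11.7,-40.2,5,0.48]]' -1; python3 r.py '594.7,277,26,-27.5';python3 - <<'E'
from h import *
c=cam('side'); cv2.imwrite('pics/s3.png',cv2.resize(c['pixels'][130:350,230:430,::-1],None,fx=2.5,fy=2.5))
E
```

```text
t: 8.95
eef_pos: [0.5926, 0.2775, 0.0565]
tool_rot: [0.0, 0.972, -0.237, -0.0]
contact_force: [-0.1, 0.2, 0.9]
gripper_width: 1.0
grasp_force: 0.0
t 8.95 p [592.6 277.5  56.5] head -27.4 q7 -2.68 w 1.000 gf 0.0 F [-0.1  0.2  0.9]
594.7,277,26,-27.5 -> [0.21, -0.06, 3.05] spin 0.001
```

View pics/s3.png

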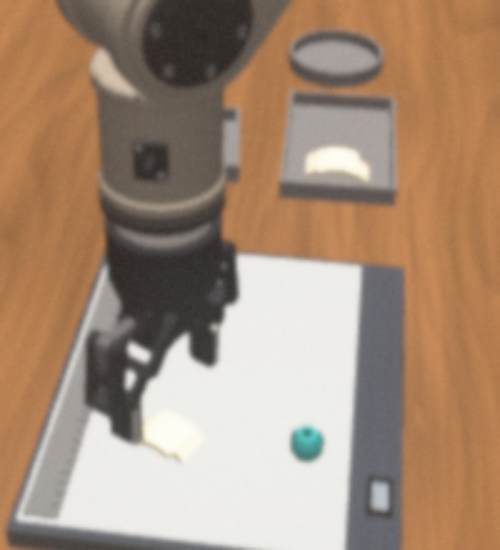

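The large sherd lies flat in the tray and the gripper is over the small one. I'll narrow the fingers to keep clear of the ruler, then descend.

```bash
python3 -m jog '[[0.2,0,0,0],[0.2,0,0.5,0],[0.2,0,1,0],[0.2,0,1.5,0],[0.2,0,2,0],[0.2,0,2.5,0],[0.2,0,3.0,0],[0.2,0,3.15,0],[0.2,0,3.15,0],[0.2,0,3.15,0]]' -0.5; python3 r.py; python3 - <<'E'
from h import *
c=cam('top'); cv2.imwrite('pics/t3.png',cv2.resize(c['pixels'][140:300,140:320,::-1],None,fx=3.5,fy=3.5))
E
```

```text
t: 9.83
eef_pos: [0.5945, 0.277, 0.025]
tool_rot: [0.0, 0.972, -0.237, -0.0]
contact_force: [-0.4, -0.2, 0.1]
gripper_width: 0.752
grasp_force: 0.0
t 9.83 p [594.5 277.   25. ] head -27.4 q7 -2.68 w 0.752 gf 0.0 F [-0.4 -0.2  0.1]
```

View pics/t3.png

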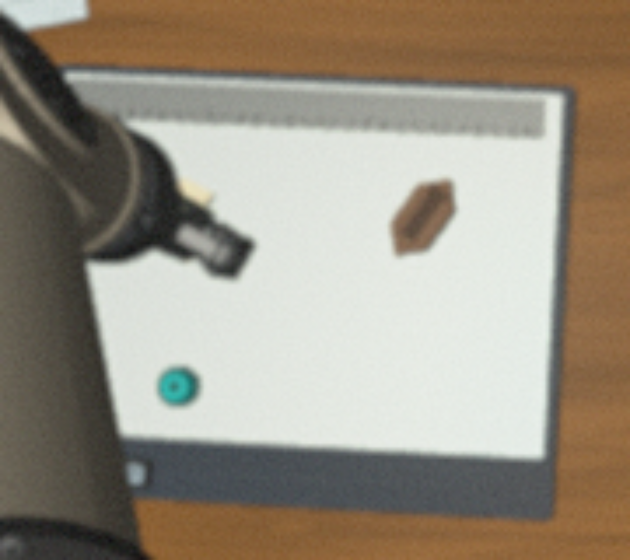

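The ruler is undisturbed and the gripper is astride the small sherd. I'll close on it and lift.

```bash
python3 -m jog '[[0,0,0,0],[0,0,0,0],[0,0,0,0],[0,0,0,0],[0,0,0,0],[0,0,0,0],[0,0,0,0],[0,0,0,0],[0,0,0,0],[0,0,0,0]]' 1 30; python3 -m jog '[[0,0,-1,0],[0,0,-3,0],[0,0,-6,0],[0,0,-8,0],[0,0,-8,0],[0,0,-8,0],[0,0,-8,0]]'; python3 r.py '520,60,105,0;477,-208,105,0;477,-208,8,0'
```

```text
t: 10.72
eef_pos: [0.5947, 0.2771, 0.0254]
tool_rot: [-0.0, 0.972, -0.237, 0.0]
contact_force: [0.1, 0.5, 4.4]
gripper_width: 0.361
grasp_force: 31.4
t: 11.3
eef_pos: [0.5938, 0.2765, 0.1045]
tool_rot: [0.001, 0.972, -0.237, -0.0]
contact_force: [0.3, 0.3, -0.6]
gripper_width: 0.361
grasp_force: 31.1
t 11.30 p [593.8 276.5 104.5] head -27.4 q7 -2.66 w 0.361 gf 31.1 F [ 0.3  0.3 -0.6]
520,60,105,0 -> [3.41, 22.62, -0.02] spin -0.478
477,-208,105,0 -> [11.92, 48.39, 0.0] spin -0.478
477,-208,8,0 -> [11.93, 48.38, 9.7] spin -0.478
```

```bash
python3 -m jog '[[0.3,2,0,-0.04],[0.8,5,0,-0.1],[1.3,8.5,0,-0.2],[1.8,12,0,-0.3],[2.3,15.5,0,-0.4],[2.9,19,0,-0.478],[3.5,22.6,0,-0.478],[4.8,26,0,-0.478],[6,30,0,-0.478],[7.3,34,0,-0.478],[8.5,38,0,-0.478],[9.8,42,0,-0.478],[11,45,0,-0.478],[11.8,47.5,0,-0.478],[11.9,48.4,1,-0.478],[11.9,48.4,3,-0.478],[11.9,48.4,5,-0.478],[11.9,48.4,6.5,-0.478],[11.9,48.4,6.5,-0.478],[11.9,48.4,6.5,-0.478]]'; python3 r.py '477,-208,7.5,0'
```

```text
t: 12.97
eef_pos: [0.4761, -0.2062, 0.0386]
tool_rot: [-0.001, 1.0, 0.0, -0.002]
contact_force: [-0.2, 0.1, -0.1]
gripper_width: 0.36
grasp_force: 31.0
t 12.97 p [ 476.1 -206.2   38.6] head 0.0 q7 -1.42 w 0.360 gf 31.0 F [-0.2  0.1 -0.1]
477,-208,7.5,0 -> [0.11, 0.18, 3.11] spin 0.001
```

```bash
python3 -m jog '[[0.1,0.1,1,0],[0.1,0.1,2,0],[0.1,0.1,2.5,0],[0.1,0.1,2.8,0],[0.1,0.1,2.95,0],[0.1,0.1,3,0],[0.1,0.1,3.05,0],[0.1,0.1,3.08,0],[0.1,0.1,3.08,0],[0.1,0.1,3.08,0]]'; python3 r.py
```

```text
t: 13.8
eef_pos: [0.4786, -0.2086, 0.0096]
tool_rot: [0.0, 1.0, -0.0, 0.0]
contact_force: [-0.4, -0.5, -0.3]
gripper_width: 0.361
grasp_force: 31.0
t 13.80 p [ 478.6 -208.6    9.6] head -0.0 q7 -1.43 w 0.361 gf 31.0 F [-0.4 -0.5 -0.3]
```

```bash
python3 -m jog '[[0,0,0.08,0],[0,0,0.13,0],[0,0,0.17,0],[0,0,0.2,0],[0,0,0.23,0],[0,0,0.25,0],[0,0,0.25,0]]'; python3 r.py
```

```text
t: 14.38
eef_pos: [0.4785, -0.2085, 0.0073]
tool_rot: [0.0, 1.0, -0.0, 0.0]
contact_force: [-2.0, 0.0, 6.5]
gripper_width: 0.363
grasp_force: 31.7
t 14.38 p [ 478.5 -208.5    7.3] head -0.0 q7 -1.43 w 0.363 gf 31.7 F [-2.   0.   6.5]
```

```bash
python3 -m jog '[[0,0,0,0],[0,0,0,0],[0,0,0,0],[0,0,0,0],[0,0,0,0]]' 0.02;  python3 -m jog '[[0,0,-0.5,0],[0,0,-1.5,0],[0,0,-3,0],[0,0,-6,0],[0,0,-9,0],[0,0,-10,0],[0,0,-10,0],[0,0,-10,0],[0,0,-10,0]]'; python3 r.py '598,128,107,-33.5'
```

```text
t: 14.8
eef_pos: [0.4784, -0.2085, 0.0067]
tool_rot: [-0.0, 1.0, -0.0, -0.0]
contact_force: [-1.0, -1.2, -0.8]
gripper_width: 0.492
grasp_force: 0.0
t: 15.55
eef_pos: [0.4776, -0.2083, 0.1061]
tool_rot: [-0.0, 1.0, -0.0, -0.001]
contact_force: [-0.9, 0.4, -0.6]
gripper_width: 0.487
grasp_force: 0.0
t 15.55 p [ 477.6 -208.3  106.1] head -0.0 q7 -1.38 w 0.487 gf 0.0 F [-0.9  0.4 -0.6]
598,128,107,-33.5 -> [12.03, -33.64, -0.1] spin 0.584
```

```bash
python3 -m jog '[[1,-3,0,0.05],[2.4,-6.5,0,0.12],[3.8,-10,0,0.22],[5.2,-14,0,0.33],[6.6,-18,0,0.44],[8,-22,0,0.55],[9.4,-26,0,0.584],[10.8,-30,0,0.584],[12,-33,0,0.584],[12,-33.6,1,0.584],[12,-33.6,3,0.584],[12,-33.6,4.5,0.584],[12,-33.6,5,0.584],[12,-33.6,5,0.584],[12,-33.6,5,0.584]]' -0.3; python3 r.py '598,128,25,-33.5'; python3 - <<'E'
from h import *
c=cam('side'); cv2.imwrite('pics/s4.png',cv2.resize(c['pixels'][130:330,250:430,::-1],None,fx=3,fy=3))
E
```

```text
t: 16.8
eef_pos: [0.5981, 0.127, 0.0562]
tool_rot: [0.0, 0.958, -0.288, -0.001]
contact_force: [1.1, -1.0, 0.5]
gripper_width: 0.647
grasp_force: 0.0
t 16.80 p [598.1 127.   56.2] head -33.5 q7 -2.54 w 0.647 gf 0.0 F [ 1.1 -1.   0.5]
598,128,25,-33.5 -> [-0.06, -0.09, 3.12] spin 0.000
```

View pics/s4.png

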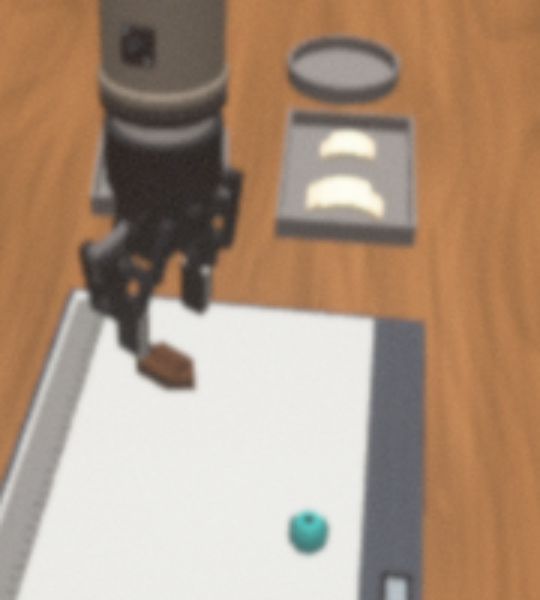

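Both sherds lie side by side in the long tray. I'll go down onto the flint and grip it.

```bash
python3 -m jog '[[0,-0.1,0.5,0],[0,-0.1,1.5,0],[0,-0.1,2.2,0],[0,-0.1,2.8,0],[0,-0.1,3.1,0],[0,-0.1,3.2,0],[0,-0.1,3.2,0],[0,-0.1,3.2,0]]'; python3 r.py; python3 -m jog '[[0,0,0,0],[0,0,0,0],[0,0,0,0],[0,0,0,0],[0,0,0,0],[0,0,0,0],[0,0,0,0],[0,0,0,0],[0,0,0,0],[0,0,0,0]]' 1 30; python3 r.py
```

```text
t: 17.52
eef_pos: [0.5992, 0.1284, 0.0249]
tool_rot: [-0.0, 0.958, -0.288, 0.0]
contact_force: [-0.5, 0.9, 0.1]
gripper_width: 0.649
grasp_force: 0.0
t 17.52 p [599.2 128.4  24.9] head -33.5 q7 -2.55 w 0.649 gf 0.0 F [-0.5  0.9  0.1]
t: 18.35
eef_pos: [0.5995, 0.1284, 0.0253]
tool_rot: [-0.0, 0.958, -0.288, 0.0]
contact_force: [-0.2, -0.8, 5.7]
gripper_width: 0.319
grasp_force: 30.4
t 18.35 p [599.5 128.4  25.3] head -33.5 q7 -2.55 w 0.319 gf 30.4 F [-0.2 -0.8  5.7]
```

```bash
python3 -m jog '[[0,0,-1,0],[0,0,-3,0],[0,0,-6,0],[0,0,-8,0],[0,0,-8,0],[0,0,-8,0],[0,0,-8,0]]'; python3 r.py '637,-151,105,5'
```

```text
t: 18.93
eef_pos: [0.5983, 0.1281, 0.1043]
tool_rot: [0.0, 0.958, -0.288, -0.0]
contact_force: [0.9, -1.1, -0.8]
gripper_width: 0.316
grasp_force: 29.8
t 18.93 p [598.3 128.1 104.3] head -33.5 q7 -2.53 w 0.316 gf 29.8 F [ 0.9 -1.1 -0.8]
637,-151,105,5 -> [18.62, 21.14, -0.06] spin -0.671
```

```bash
python3 -m jog '[[1.5,1.7,0,-0.05],[3.8,4.3,0,-0.12],[6.3,7,0,-0.22],[8.8,9.8,0,-0.33],[11.3,12.7,0,-0.44],[13.8,15.5,0,-0.55],[16,18,0,-0.65],[18,20.5,0,-0.671],[18.6,21.1,0,-0.671],[18.6,21.1,1,-0.671],[18.6,21.1,3,-0.671],[18.6,21.1,5,-0.671],[18.6,21.1,6.5,-0.671],[18.6,21.1,6.5,-0.671],[18.6,21.1,6.5,-0.671]]'; python3 r.py '637,-151,7.5,5'; python3 - <<'E'
from h import *
c=cam('side'); cv2.imwrite('pics/s5.png',cv2.resize(c['pixels'][110:250,260:420,::-1],None,fx=3.5,fy=3.5))
E
```

```text
t: 20.18
eef_pos: [0.6364, -0.1478, 0.0379]
tool_rot: [-0.001, 0.999, 0.045, -0.002]
contact_force: [0.5, -0.1, 0.3]
gripper_width: 0.317
grasp_force: 29.8
t 20.18 p [ 636.4 -147.8   37.9] head 5.1 q7 -1.51 w 0.317 gf 29.8 F [ 0.5 -0.1  0.3]
637,-151,7.5,5 -> [0.04, 0.33, 3.04] spin 0.002
```

View pics/s5.png

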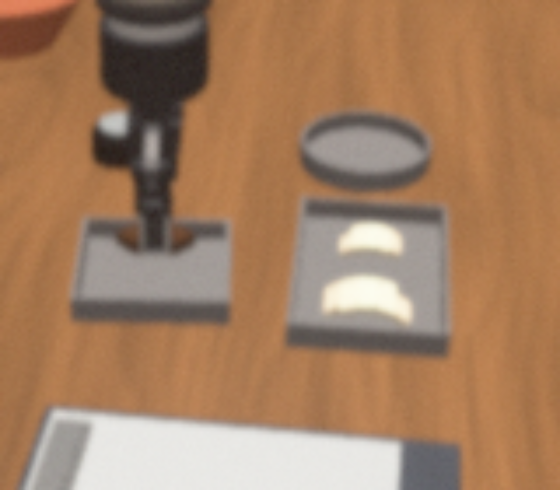

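The flint hangs level over the square tray. I'll lower it.

```bash
python3 -m jog '[[0,0.2,1,0],[0,0.2,2,0],[0,0.2,2.4,0],[0,0.2,2.6,0],[0,0.2,2.75,0],[0,0.2,2.85,0],[0,0.2,2.85,0],[0,0.2,2.85,0]]'; python3 r.py;
```

```text
t: 20.9
eef_pos: [0.6382, -0.1523, 0.0116]
tool_rot: [0.0, 0.999, 0.043, 0.0]
contact_force: [0.7, 0.6, -0.6]
gripper_width: 0.32
grasp_force: 29.8
t 20.90 p [ 638.2 -152.3   11.6] head 5.0 q7 -1.51 w 0.320 gf 29.8 F [ 0.7  0.6 -0.6]
```

```bash
python3 -m jog '[[0,0,0.15,0],[0,0,0.25,0],[0,0,0.32,0],[0,0,0.37,0],[0,0,0.41,0],[0,0,0.44,0],[0,0,0.44,0],[0,0,0.44,0]]'; python3 r.py
```

```text
t: 21.57
eef_pos: [0.6379, -0.1523, 0.0073]
tool_rot: [0.0, 0.999, 0.043, -0.0]
contact_force: [-2.1, -0.5, 5.7]
gripper_width: 0.317
grasp_force: 30.4
t 21.57 p [ 637.9 -152.3    7.3] head 5.0 q7 -1.52 w 0.317 gf 30.4 F [-2.1 -0.5  5.7]
```

```bash
python3 -m jog '[[0,0,0,0],[0,0,0,0],[0,0,0,0],[0,0,0,0],[0,0,0,0]]' 0.1;  python3 -m jog '[[0,0,-0.5,0],[0,0,-1.5,0],[0,0,-3,0],[0,0,-6,0],[0,0,-9,0],[0,0,-10,0],[0,0,-10,0],[0,0,-10,0],[0,0,-10,0]]'; python3 r.py '491,272,107,5'
```

```text
t: 21.98
eef_pos: [0.638, -0.1523, 0.0068]
tool_rot: [-0.0, 0.999, 0.043, -0.0]
contact_force: [0.5, 1.1, 0.6]
gripper_width: 0.447
grasp_force: 0.0
t: 22.73
eef_pos: [0.6371, -0.1522, 0.1062]
tool_rot: [-0.0, 0.999, 0.043, -0.001]
contact_force: [0.0, 0.0, 0.1]
gripper_width: 0.448
grasp_force: 0.0
t 22.73 p [ 637.1 -152.2  106.2] head 5.0 q7 -1.48 w 0.448 gf 0.0 F [0.  0.  0.1]
491,272,107,5 -> [-10.88, -43.53, -0.05] spin -0.000
```

```bash
python3 -m jog '[[-0.5,-2,0,0],[-1.2,-5,0,0],[-2.2,-9,0,0],[-3.2,-13,0,0],[-4.2,-17,0,0],[-5.2,-21,0,0],[-6.2,-25,0,0],[-7.2,-29,0,0],[-8.2,-33,0,0],[-9.2,-37,0,0],[-10.2,-41,0,0],[-10.9,-43.5,0,0],[-10.9,-43.5,2,0],[-10.9,-43.5,4,0],[-10.9,-43.5,5,0],[-10.9,-43.5,5,0],[-10.9,-43.5,5,0]]' -0.3; python3 r.py '491,272,25,5'; python3 - <<'E'
from m import *
c=cam('side'); hsv=cv2.cvtColor(c['pixels'],cv2.COLOR_RGB2HSV); m=(hsv[...,0]>80)&(hsv[...,0]<100)&(hsv[...,1]>70)
for b,s,ce in blobs(c,m,40):
    ys,xs=np.nonzero(b); print(ce,s, ray(c,[ce],.033))
c=cam('top'); cv2.imwrite('pics/t6.png',cv2.resize(c['pixels'][140:310,140:520,::-1],None,fx=2,fy=2))
E
```

```text
t: 24.15
eef_pos: [0.4911, 0.2707, 0.0559]
tool_rot: [0.001, 0.999, 0.043, -0.001]
contact_force: [-0.2, -0.1, -0.0]
gripper_width: 0.648
grasp_force: 0.0
t 24.15 p [491.1 270.7  55.9] head 4.9 q7 -2.31 w 0.648 gf 0.0 F [-0.2 -0.1 -0. ]
491,272,25,5 -> [0.01, -0.13, 3.09] spin -0.001
```

View pics/t6.png

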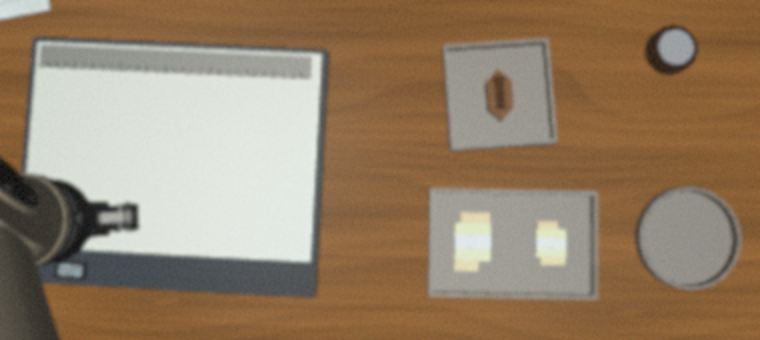

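Both sherds and the flint lie well in their trays. The gripper is over the bead, so I'll descend and grip.

```bash
python3 -m jog '[[0,-0.1,0.5,0],[0,-0.1,1.5,0],[0,-0.1,2.2,0],[0,-0.1,2.8,0],[0,-0.1,3.1,0],[0,-0.1,3.15,0],[0,-0.1,3.15,0],[0,-0.1,3.15,0]]'; python3 -m jog '[[0,0,0,0],[0,0,0,0],[0,0,0,0],[0,0,0,0],[0,0,0,0],[0,0,0,0],[0,0,0,0],[0,0,0,0],[0,0,0,0],[0,0,0,0]]' 1 25; python3 -m jog '[[0,0,-0.5,0],[0,0,-2,0],[0,0,-5,0],[0,0,-8,0],[0,0,-8,0],[0,0,-8,0],[0,0,-8,0]]'; python3 r.py '540,0,105,5;487,-355,105,5'
```

```text
t: 24.92
eef_pos: [0.4917, 0.2728, 0.0255]
tool_rot: [-0.0, 0.999, 0.043, 0.0]
contact_force: [0.2, 1.0, 0.2]
gripper_width: 0.652
grasp_force: 0.0
t: 25.75
eef_pos: [0.4918, 0.2728, 0.0258]
tool_rot: [-0.0, 0.999, 0.043, 0.0]
contact_force: [-1.1, -0.7, 5.9]
gripper_width: 0.278
grasp_force: 24.6
t: 26.33
eef_pos: [0.4913, 0.2723, 0.1051]
tool_rot: [0.0, 0.999, 0.043, -0.0]
contact_force: [-0.1, 0.3, -0.9]
gripper_width: 0.276
grasp_force: 24.7
t 26.33 p [491.3 272.3 105.1] head 5.0 q7 -2.28 w 0.276 gf 24.7 F [-0.1  0.3 -0.9]
540,0,105,5 -> [2.49, 27.54, 0.02] spin -0.001
487,-355,105,5 -> [-5.86, 62.45, 0.04] spin -0.001
```

```bash
python3 -m jog '[[0.2,2,0,0],[0.5,5,0,0],[0.8,9,0,0],[1.2,13,0,0],[1.6,17,0,0],[2,21,0,0],[2.4,25,0,0],[2.2,29,0,0],[1.4,33,0,0],[0.5,37,0,0],[-0.5,41,0,0],[-1.5,45,0,0],[-2.5,49,0,0],[-3.5,53,0,0],[-4.5,57,0,0],[-5.4,60.5,0,0],[-5.9,62.4,0,0],[-5.9,62.4,2,0],[-5.9,62.4,4,0],[-5.9,62.4,5.5,0]]'; python3 -m jog '[[0,0,0.5,0],[0,0,0.5,0],[0,0,0.5,0]]'; python3 r.py '487,-355,8,5'; python3 - <<'E'
from h import *
c=cam('side'); cv2.imwrite('pics/s7.png',cv2.resize(c['pixels'][90:230,260:440,::-1],None,fx=3.5,fy=3.5))
E
```

```text
t: 28.0
eef_pos: [0.485, -0.354, 0.0474]
tool_rot: [-0.001, 0.999, 0.043, -0.002]
contact_force: [0.4, -0.1, -0.6]
gripper_width: 0.277
grasp_force: 24.7
t: 28.25
eef_pos: [0.4867, -0.3537, 0.0449]
tool_rot: [-0.0, 0.999, 0.044, -0.001]
contact_force: [0.0, -0.2, 0.3]
gripper_width: 0.272
grasp_force: 24.7
t 28.25 p [ 486.7 -353.7   44.9] head 5.0 q7 -1.09 w 0.272 gf 24.7 F [ 0.  -0.2  0.3]
487,-355,8,5 -> [0.03, 0.13, 3.69] spin -0.000
```

View pics/s7.png

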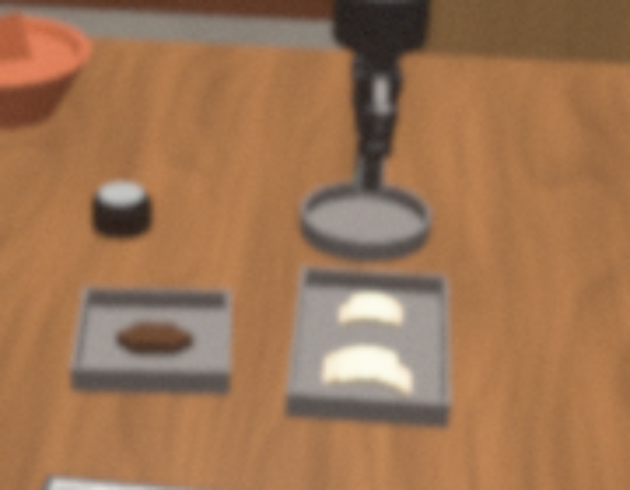

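The gripper is over the dish, with the bead hidden behind the near finger. I'll lower it.

```bash
python3 -m jog '[[0,0.1,1,0],[0,0.1,2,0],[0,0.1,2.7,0],[0,0.1,3,0],[0,0.1,3.2,0],[0,0.1,3.3,0],[0,0.1,3.35,0],[0,0.1,3.4,0],[0,0.1,3.4,0],[0,0.1,3.4,0]]'; python3 r.py
```

```text
t: 29.13
eef_pos: [0.4872, -0.3552, 0.0117]
tool_rot: [0.0, 0.999, 0.043, 0.0]
contact_force: [-0.3, -0.5, -0.0]
gripper_width: 0.275
grasp_force: 24.7
t 29.13 p [ 487.2 -355.2   11.7] head 5.0 q7 -1.11 w 0.275 gf 24.7 F [-0.3 -0.5 -0. ]
```

```bash
python3 -m jog '[[0,0,0.15,0],[0,0,0.25,0],[0,0,0.3,0],[0,0,0.34,0],[0,0,0.37,0],[0,0,0.4,0],[0,0,0.4,0],[0,0,0.4,0]]'; python3 r.py
```

```text
t: 29.8
eef_pos: [0.487, -0.3551, 0.0079]
tool_rot: [0.0, 0.999, 0.043, -0.0]
contact_force: [-1.5, 1.6, 5.7]
gripper_width: 0.275
grasp_force: 25.1
t 29.80 p [ 487.  -355.1    7.9] head 5.0 q7 -1.11 w 0.275 gf 25.1 F [-1.5  1.6  5.7]
```

Contact with the dish floor. I'll release, lift away and check.

```bash
python3 -m jog '[[0,0,0,0],[0,0,0,0],[0,0,0,0],[0,0,0,0],[0,0,0,0]]' 0.1;  python3 -m jog '[[0,0,-0.5,0],[0,0,-1.5,0],[0,0,-3,0],[0,0,-6,0],[0,0,-9,0],[0,1,-12,0],[0,4,-14,0],[0,8,-16,0],[0,12,-16,0],[0,16,-16,0],[0,18,-16,0],[0,18,-16,0],[0,18,-16,0]]'; python3 - <<'E'
from h import *
a=cam('side')['pixels'][90:340,230:440,::-1]; b=cam('top')['pixels'][140:310,140:520,::-1]
a=cv2.resize(a,None,fx=1.5,fy=1.5); b=cv2.resize(b,None,fx=1.25,fy=1.25)
im=np.zeros((375,790,3),np.uint8); im[:375,:315]=a[:375,:315]; im[:212,315:790]=b[:212,:475]; cv2.imwrite('pics/end.png',im)
E
```

```text
t: 30.22
eef_pos: [0.487, -0.3551, 0.0073]
tool_rot: [-0.0, 0.999, 0.043, -0.0]
contact_force: [-0.6, 0.2, 0.4]
gripper_width: 0.449
grasp_force: 0.0
t: 31.3
eef_pos: [0.5019, -0.5355, 0.1677]
tool_rot: [0.0, 0.999, 0.042, 0.0]
contact_force: [-0.1, 0.6, 1.2]
gripper_width: 0.451
grasp_force: 0.0
```

View pics/end.png

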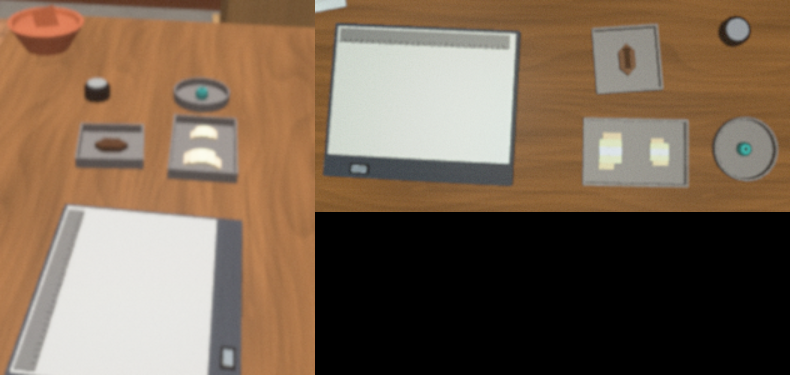

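All four finds are in their trays, and the ruler and loupe have not moved.

```bash
python3 -c "
from station import bot
print(bot.hand_in())"
```

```text
the job is handed in; nothing more can be done
None
```

All four finds were set down in their trays (both sherds side by side in the long tray, the flint in the square tray, the bead in the round dish), the ruler and loupe look undisturbed in the last pictures, and the job was handed in at about 31 s.

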